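Put away the mixed labware beside the microscope

TASK

Sort the five pieces of labware on the bench: set the two culture dishes flat in the shallow steel tray, one in each bay, stand the two capped specimen pots upright in the grey rack, one in each bay, and stand the tall tube upright in the warming box by passing it through the round port in its lid until it rests on the box's floor, without the tube touching the lid or the rim of the port. Set each piece down gently rather than dropping it, let go of it, and leave the timer and the forceps where they lie.

Things in the scene. Friction and masses are not known exactly. Their poses are not given: they have to be found in the camera images.
- dish_a_center (a point): First culture dish with its lid on, a flat pale plastic disc, diameter 60 mm, height 24 mm, about 40 g, lying flat on the bench, lid up. The point is its centre, 12 mm above its underside; z axis up. Take it across its diameter from above with the fingertips 12 mm or more above its underside, so that they clear the tray's walls. The two dishes are alike.
- dish_b_center (a point): Second culture dish with its lid on, a flat pale plastic disc, diameter 60 mm, height 24 mm, about 40 g, lying flat on the bench, lid up. The point is its centre, 12 mm above its underside; z axis up. Take it across its diameter from above with the fingertips 12 mm or more above its underside, so that they clear the tray's walls. The two dishes are alike.
- pot_a_center (a point): First specimen pot, a pale plastic cylinder with a ribbed white screw cap with a grey disc on top, diameter 44 mm, height 60 mm, about 60 g, standing on the bench. The point is its centre, 30 mm above its underside; z axis up. Take it across its diameter from above in its upper half, with the fingertips 25 mm or more above its underside, so that they clear the rack's walls. The two pots are alike.
- pot_b_center (a point): Second specimen pot, a pale plastic cylinder with a ribbed white screw cap with a grey disc on top, diameter 44 mm, height 60 mm, about 60 g, standing on the bench. The point is its centre, 30 mm above its underside; z axis up. Take it across its diameter from above in its upper half, with the fingertips 25 mm or more above its underside, so that they clear the rack's walls. The two pots are alike.
- tube_center (a point): the tall tube, a slim pale plastic cylinder with a flat foot and a white cap, diameter 30 mm, height 100 mm, about 60 g, standing upright on the bench. The point is its centre, 50 mm above its underside; z axis up. Take it across its diameter from above in its upper third, with the fingertips 55 mm or more above its underside, so that they stay above the port's rim.
- dish_tray: shallow bright steel tray for dishes, fixed to the bench, 96 mm (own x) by 188 mm (own y), walls 4 mm thick and 10 mm high, floor 4 mm thick, with one dividing wall across the middle, making two bays of 88 by 90 mm. Origin: centre of its underside on the bench, z up; the bay centres lie at y = +46 and -46 mm in its own frame. Either dish may go in either bay.
- pot_rack: grey plastic rack for pots, fixed to the bench, 80 mm (own x) by 156 mm (own y), walls 4 mm thick and 22 mm high, floor 4 mm thick, with one dividing wall across the middle, making two bays of 72 by 72 mm. Origin: centre of its underside on the bench, z up; the bay centres lie at y = +38 and -38 mm in its own frame. Either pot may go in either bay.
- hatch: dark steel lid, fixed, of the warming box (a closed white box 130 by 130 mm, 40 mm high with the lid, fixed to the bench), 6 mm thick, with a round port 63 mm wide in its middle. Origin: centre of the port at the lid's underside, 34 mm above the bench and 28 mm above the box's inner floor; the lid's upper face, with the port's rim, is 40 mm above the bench. The inner floor is 6 mm above the bench, so a tube standing in the box sticks out 66 mm above the lid. z up.
- timer: bystander: a flat square white lab timer, 52 by 52 by 16 mm, loose on the bench among the labware; origin at the centre of its underside. Leave it alone.
- forceps: bystander: steel forceps, about 120 mm long, 15 mm wide and 7 mm high, loose on the bench between two of the targets, lying along their own x; origin near the middle of the underside. Leave them alone.
There are look-alikes about, which are no part of the job. What is shaped like the part that bears dish_a_center but brown or purple is not meant.

How it is judged:
At the end, for the whole second after the job is handed in: Dishes flat on the tray floor and pots upright on the rack floor, one per bay (within 17 mm of the bay centre in each axis, 4 mm in height); tube on the box floor within 18 mm of the port centre; all within 0.1 rad of upright and slower than 0.02 m/s (((x of dish_a_center in the frame of dish_tray between -0.017 and 0.017 m and y of dish_a_center in the frame of dish_tray between 0.029 and 0.063 m and z of dish_a_center in the frame of dish_tray between 0.012 and 0.02 m and angle between each of dish_a_center, dish_b_center's own z axis and vertical below 0.1 rad and x of dish_b_center in the frame of dish_tray between -0.017 and 0.017 m and y of dish_b_center in the frame of dish_tray between -0.063 and -0.029 m and z of dish_b_center in the frame of dish_tray between 0.012 and 0.02 m) or (x of dish_a_center in the frame of dish_tray between -0.017 and 0.017 m and y of dish_a_center in the frame of dish_tray between -0.063 and -0.029 m and z of dish_a_center in the frame of dish_tray between 0.012 and 0.02 m and angle between each of dish_a_center, dish_b_center's own z axis and vertical below 0.1 rad and x of dish_b_center in the frame of dish_tray between -0.017 and 0.017 m and y of dish_b_center in the frame of dish_tray between 0.029 and 0.063 m and z of dish_b_center in the frame of dish_tray between 0.012 and 0.02 m)) and ((x of pot_a_center in the frame of pot_rack between -0.017 and 0.017 m and y of pot_a_center in the frame of pot_rack between 0.021 and 0.055 m and z of pot_a_center in the frame of pot_rack between 0.03 and 0.038 m and angle between each of pot_a_center, pot_b_center's own z axis and vertical below 0.1 rad and x of pot_b_center in the frame of pot_rack between -0.017 and 0.017 m and y of pot_b_center in the frame of pot_rack between -0.055 and -0.021 m and z of pot_b_center in the frame of pot_rack between 0.03 and 0.038 m) or (x of pot_a_center in the frame of pot_rack between -0.017 and 0.017 m and y of pot_a_center in the frame of pot_rack between -0.055 and -0.021 m and z of pot_a_center in the frame of pot_rack between 0.03 and 0.038 m and angle between each of pot_a_center, pot_b_center's own z axis and vertical below 0.1 rad and x of pot_b_center in the frame of pot_rack between -0.017 and 0.017 m and y of pot_b_center in the frame of pot_rack between 0.021 and 0.055 m and z of pot_b_center in the frame of pot_rack between 0.03 and 0.038 m)) and horizontal distance between tube_center and hatch below 0.018 m and z of tube_center in the frame of hatch between 0.018 and 0.026 m and angle between tube_center's own z axis and vertical below 0.1 rad and linear speed of each of dish_a, dish_b, pot_a, pot_b, tube below 0.02 m/s); the robot touches nothing.
It fails at once if the tube touches the lid or the rim of its port (contact force between tube and hatch above 1 N).
It fails at once if one of the five things is dropped or thrown (it moves faster than 0.7 m/s, a free fall of about 25 mm, while no finger touches it) ((linear speed of dish_a above 0.7 m/s and contact force between the fingers and dish_a below 0.02 N) or (linear speed of dish_b above 0.7 m/s and contact force between the fingers and dish_b below 0.02 N) or (linear speed of pot_a above 0.7 m/s and contact force between the fingers and pot_a below 0.02 N) or (linear speed of pot_b above 0.7 m/s and contact force between the fingers and pot_b below 0.02 N) or (linear speed of tube above 0.7 m/s and contact force between the fingers and tube below 0.02 N)).
It fails at once if the timer or the forceps is shifted by more than 30 mm (distance of any of timer, forceps from where it was at the start of the episode above 0.03 m).
It also fails if it takes over 128 s, if anything falls off the work surface, if the arm or the gripper's body presses on something with over 40 N, if the wrist force passes 120 N, or if a joint passes its speed limit or range.

ROBOT

A 6-joint arm with a two-finger parallel gripper is mounted at the origin on the work surface. World frame = base frame: x ahead of the robot, y to its left, z up, the work surface at z = 0. Lengths are in m, angles in rad, forces in N, time in s.
With the tool pointing down it reaches from about 0.35 to 0.975 m from the base axis. Payload 4.9 kg.
Tool frame: the origin (TCP) lies between the finger pads; the fingertips stand 14 mm ahead of it and the grasp point (between the pads) lies 5 mm behind it (manip.finger_overhang is the distance from the TCP to the fingertips, in m); z points along the fingers, y is the line along which they close (so a half turn about z gives the same grasp; the last joint's range is limited). The gripper opens to 85 mm and grips with 20 to 120 N. Pads are 22 mm wide; open, the fingers measure 114 mm over their backs; the gripper's body (76 mm by 85 mm) begins 54 mm behind the grasp point. The pads swing forward as they close: fully open they stand 13 mm farther back than shut.
Start: joints at [1.057, 0.053, 1.613, -0, 1.476, -0.119], TCP at [0.24, 0.577, 0.245] pointing down, gripper open.
Joint ranges: [-3.01, 3.01], [-1.01, 2.22], [0.06, 2.58], [-1.02, 4.17], [0.09, 2.62], [-3.14, 3.14]. Speed limits (rad/s): [2.57, 2.57, 3.14, 3.14, 3.14, 3.14].

INTERFACE

Orientations are given as a unit quaternion [w, x, y, z].
In Python, from plant import manip, grab_frame gives the robot as it stands.
- The arm moves only by the tool servo_tool, never from a script. Its argument "deltas" is a list that holds one entry, the list of rows, each a list of 5 numbers: the opening in per cent of the stroke, from 0 (shut) to 100 (fully open), then the shift along the world's x, y, z in m, then the turn about the world's z in degrees. A call has exactly 8 rows; each row shifts and turns the commanded pose from where the row before left it; what a row does not reach is not made up. A row lasts 1/10 s, in which the tool goes at most 50 mm and 8.59 degrees, less where a joint would pass 70% of its speed; a pose out of reach is approached as far as the arm can. A call is refused whole if a number of a shift passes 0.05 or a number of a turn 8.59, either way. A call with a gripper value outside its range is refused whole. The fingers move at their own pace and stop on an object; the grip force is fixed at half the most. Time passes only in rows, so rows that do not move let the fingers close, or fill a call up. It gives the time, the measured TCP pose, the force, the opening and the grip force at its end, in the units of the state.
- manip.state(): the state, without advancing time (a new reading comes with each control period).
- grab_frame(name): name is "scene" or "side" or "wrist"; returns a dict with "pixels" (420x560x3 uint8, red, green, blue), "z_map" (420x560 float32, m along the optical axis (not along the pixel's ray), 0 where there is no reading), "fx", "fy", "cx", "cy" (pixels), "rvec" (rotation vector, rad) and "tvec" (3), from world to camera coordinates, as OpenCV has them; the wrist camera has in their place "T_tool_cam" (4x4, takes a point from camera to tool coordinates, whose origin is the TCP and whose axes are the flange's). Camera axes: x right, y down, z forward; pixel columns grow to the right and rows downward; lengths in m; the calibration is good to about 2 mm. A picture is of the moment at which its call begins: read the wrist's pose just before it.
- manip.job_done(): hands the job in; it is judged then, once.
The state is a dict: "time": time; "joint_pos": joint angles; "joint_vel": joint speeds; "joint_efforts": joint torques, N m; "tool_pos": TCP position; "tool_rot": TCP orientation; "contact_force": force on the tool from outside, world axes, zero at the start; "ft_torque": the same for the moment, N m; "gripper_width": opening from 0.0 (shut) to 1.0 (fully open); "grasp_force": force on a finger pad.
Only numpy, scipy, OpenCV 4.12 (cv2) and the standard library are available. Lean on these libraries where they do the work, as an engineer would, in place of code of your own. Each camera call takes 0.05 s, during which the arm holds its last target. There are 200 camera calls.

## Working session

There is one attempt and no reset: what is moved stays moved. The work goes in short steps, Python scripts to look and compute and a tool call to move; the robot and the scene stay as the last step left them, time stands still between calls to the robot, and variables do not carry over. Pictures are saved under pics/ and viewed, at most 14 in all, crops included, and the job is handed in when it is done.

Besides the shell and the picture viewer there is one more tool, called by a JSON object that holds its "name" and its "arguments". servo_tool: Moves the arm, as the interface text tells. Its arguments: {"type":"object","properties":{"deltas":{"type":"array"}},"required":["deltas"]}

```bash
mkdir -p pics; ls
cat > h.py <<'E'
import numpy as np, cv2
from plant import manip, grab_frame
from scipy.spatial.transform import Rotation as Ro
def cam(n):
    s=manip.state(); f=grab_frame(n)
    if n=="wrist":
        q=s["tool_rot"]; T=np.eye(4); T[:3,:3]=Ro.from_quat([q[1],q[2],q[3],q[0]]).as_matrix(); T[:3,3]=s["tool_pos"]
        T=T@f["T_tool_cam"]
    else:
        W=np.eye(4); W[:3,:3]=cv2.Rodrigues(np.array(f["rvec"],float))[0]; W[:3,3]=np.ravel(f["tvec"]); T=np.linalg.inv(W)
    f["T"]=T; return f
def cloud(f):
    v,u=np.mgrid[:420,:560]; z=f["z_map"]
    P=np.stack([(u-f["cx"])/f["fx"]*z,(v-f["cy"])/f["fy"]*z,z],-1)
    return P@f["T"][:3,:3].T+f["T"][:3,3]
def ray(f,u,v,h):
    d=f["T"][:3,:3]@np.array([(u-f["cx"])/f["fx"],(v-f["cy"])/f["fy"],1]); o=f["T"][:3,3]
    return o+d*(h-o[2])/d[2]
def save(f,n): cv2.imwrite("pics/"+n,f["pixels"][:,:,::-1])
E
python3 - <<'E'
from h import *
import pickle
for n in("scene","side","wrist"):
    f=cam(n); save(f,n+"0.png"); pickle.dump(f,open(n+"0.pkl","wb"))
    print(n,f["T"][:3,3].round(3),f["T"][:3,2].round(2))
print(manip.state())
E
```

```text
pics
scene [ 1.061 -0.42   0.917] [-0.51  0.38 -0.77]
side [0.448 0.638 0.768] [ 0.07 -0.67 -0.74]
wrist [0.161 0.61  0.373] [ 0.3  -0.13 -0.95]
{'time': 0.15, 'joint_pos': array([ 1.05697923e+00,  5.32022224e-02,  1.61395286e+00, -2.06997073e-05,
        1.47600760e+00, -1.18970111e-01]), 'joint_vel': array([ 3.93416451e-04, -1.90495150e-03, -3.84303591e-03,  3.21680306e-04,
        3.41632677e-03,  6.09828330e-05]), 'joint_efforts': array([ 1.62285187e-04, -3.94244421e+01, -3.70721304e+01, -1.02015374e-04,
        4.57394563e-03, -7.87745932e-06]), 'tool_pos': array([0.24017862, 0.57651499, 0.24436265]), 'tool_rot': array([-2.34458223e-04,  1.96142497e-01,  9.80575089e-01, -7.49252108e-04]), 'contact_force': array([-0.26561813, -0.44096936,  0.13548566]), 'ft_torque': array([0.03340327, 0.02616872, 0.01157763]), 'grasp_force': 0.0, 'gripper_width': 0.9957870867865876}
```

View pics/scene0.png

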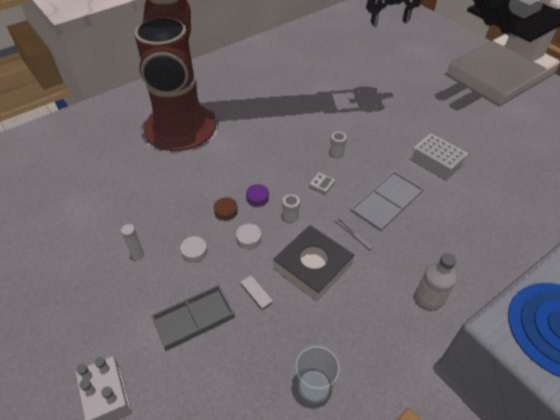

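View pics/side0.png

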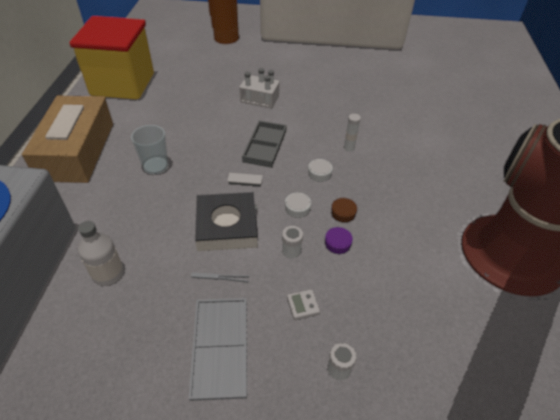

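Scene: dishes are white discs at (193,248) and (248,236). Brown (226,208) and purple (258,195) are look-alikes and excluded by colour. Pots are at (291,208) and (338,145), the tube at (132,242), the steel tray at (388,200), the grey rack at (193,317), the box port at (314,258), the timer at (321,183) and the forceps at (353,234). In the side view the dishes are at (320,169) and (297,204), the pots at (292,241) and (342,361), the tube at (352,132), the tray at (220,347) and the rack at (265,143).

Run:
```python
from h import *
import pickle
F={n:pickle.load(open(n+"0.pkl","rb")) for n in("scene","side")}
S={"dish1":((193,245),(320,167)),"dish2":((248,234),(297,202)),"pot1":((291,201),(292,235)),"pot2":((338,137),(343,354)),"tube":((129,230),(354,118)),
"tray":((388,200),(220,347)),"rack":((193,317),(265,143)),"port":((314,258),(226,216)),"timer":((321,183),(303,304)),"forc":((353,234),(220,277)),"brown":((226,206),(344,208)),"white":((257,292),(245,179)),"purple":((258,193),(338,238))}
C={n:cloud(f) for n,f in F.items()}
for k,(a,b) in S.items():
    # triangulate
    o=[];d=[]
    for f,(u,v) in((F["scene"],a),(F["side"],b)):
        x=f["T"][:3,:3]@np.array([(u-f["cx"])/f["fx"],(v-f["cy"])/f["fy"],1]);o.append(f["T"][:3,3]);d.append(x/np.linalg.norm(x))
    A=sum(np.eye(3)-x[:,None]*x for x in d);B=sum((np.eye(3)-np.outer(x,x))@p for x,p in zip(d,o))
    print(k,"tri",np.linalg.solve(A,B).round(3),"depth",C["scene"][a[1],a[0]].round(3),C["side"][b[1],b[0]].round(3))
# merged height-map extents of tops
P=np.concatenate([c.reshape(-1,3) for c in C.values()]);
import sys
for n in C:
  P=C[n].reshape(-1,3)
  for k,(a,b) in S.items():
    q=(C["scene"][a[1],a[0]]+C["side"][b[1],b[0]])/2
    r=.04 if k not in("tray","rack","port","forc") else .12
    m=np.hypot(*(P[:,:2]-q[:2]).T)<r
    X=P[m]; 
    if k in("dish1","dish2","pot1","pot2","tube"):
        zt=np.percentile(X[:,2],99); X=X[X[:,2]>zt-.006]; c,rr=cv2.minEnclosingCircle(X[:,:2].astype(np.float32)); print(n,k,"top",zt.round(4),"circ",np.round(c,4),round(rr,4),len(X))
a=cv2.resize(F["scene"]["pixels"][170:360,110:440,::-1],(800,460),interpolation=cv2.INTER_CUBIC)
cv2.imwrite("pics/c1.png",a)
b=cv2.resize(F["side"]["pixels"][100:410,180:380,::-1],(387,600),interpolation=cv2.INTER_CUBIC)
cv2.imwrite("pics/c2.png",b)
```

```text
dish1 tri [ 0.425 -0.194  0.023] depth [ 0.421 -0.194  0.02 ] [ 0.426 -0.194  0.022]
dish2 tri [ 0.472 -0.071  0.019] depth [ 0.472 -0.073  0.021] [ 0.472 -0.066  0.024]
pot1 tri [0.473 0.056 0.054] depth [0.475 0.053 0.058] [0.473 0.063 0.061]
pot2 tri [0.365 0.302 0.055] depth [0.367 0.299 0.058] [0.366 0.304 0.06 ]
tube tri [ 0.353 -0.306  0.094] depth [ 0.358 -0.306  0.098] [ 0.354 -0.3    0.099]
tray tri [ 0.582  0.29  -0.001] depth [0.586 0.285 0.007] [0.581 0.292 0.003]
rack tri [ 0.576 -0.285  0.007] depth [ 0.581 -0.287  0.017] [ 0.575 -0.279  0.012]
port tri [0.624 0.005 0.032] depth [0.61  0.019 0.004] [ 0.63  -0.02   0.004]
timer tri [0.437 0.186 0.006] depth [0.44  0.181 0.012] [0.438 0.193 0.017]
forc tri [0.611 0.142 0.   ] depth [0.614 0.138 0.007] [0.61  0.145 0.006]
brown tri [ 0.364 -0.066  0.019] depth [ 0.366 -0.067  0.022] [ 0.365 -0.061  0.024]
white tri [ 0.607 -0.142  0.007] depth [ 0.61  -0.143  0.012] [ 0.605 -0.138  0.012]
purple tri [0.376 0.024 0.019] depth [0.38  0.021 0.024] [0.377 0.028 0.024]
scene dish1 top 0.0262 circ [ 0.4272 -0.1978] 0.0312 392
scene dish2 top 0.0261 circ [ 0.4721 -0.0713] 0.0316 370
scene pot1 top 0.0616 circ [0.4745 0.0519] 0.0215 187
scene pot2 top 0.0608 circ [0.3684 0.3015] 0.0227 134
scene tube top 0.1001 circ [ 0.3544 -0.3098] 0.0159 126
side dish1 top 0.0267 circ [ 0.4269 -0.1938] 0.0307 310
side dish2 top 0.0268 circ [ 0.4714 -0.0676] 0.0309 387
side pot1 top 0.0624 circ [0.4747 0.0573] 0.0224 275
side pot2 top 0.0623 circ [0.3668 0.3054] 0.0221 514
side tube top 0.1002 circ [ 0.354  -0.3071] 0.0168 79
```

View pics/c1.png

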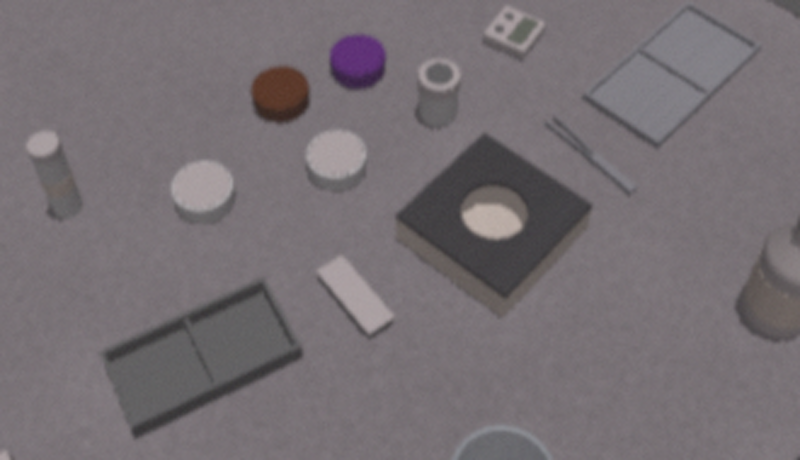

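View pics/c2.png

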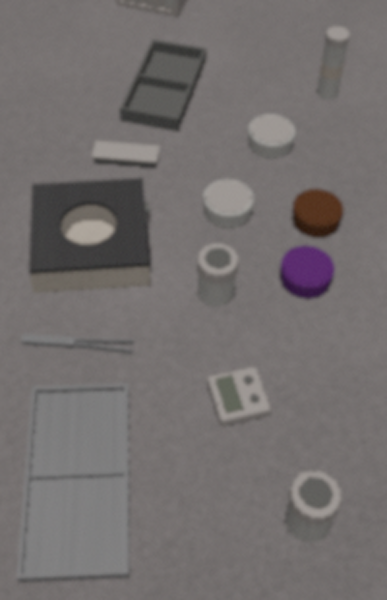

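The crops confirm it: plain white dishes at c1 (203,188) and (336,157), with the brown and purple ones rejected. Tray corners in c2 are (35,388), (127,388), (128,577) and (20,577). The port in c1 is about (495,213).

Run:
```python
from h import *
import pickle
F={n:pickle.load(open(n+"0.pkl","rb")) for n in("scene","side")}
R={"tray":(.583,.288,.13,.006,.02),"rack":(.577,-.284,.11,.012,.04),"lid":(.624,.0,.11,.034,.05),"timer":(.438,.187,.05,.01,.03),"forc":(.611,.142,.08,.0045,.03),"white":(.607,-.14,.05,.008,.03)}
for n,f in F.items():
  P=cloud(f).reshape(-1,3)
  for k,(x,y,r,a,b) in R.items():
    m=(np.hypot(P[:,0]-x,P[:,1]-y)<r)&(P[:,2]>a)&(P[:,2]<b); X=P[m][:,:2]
    c,s,t=cv2.minAreaRect(X.astype(np.float32)*1000); print(n,k,np.round(c,1),np.round(s,1),round(t,1),"zmed",np.median(P[m][:,2]).round(4))
def c1(u,v): return (u/2.424+110-.3,v/2.421+170-.3)
def c2(u,v): return (u/1.935+180-.25,v/1.935+100-.25)
print("tray scene",[ray(F["scene"],*c1(*p),.01)[:2].round(3) for p in((690,8),(760,46),(657,142),(585,96))])
print("tray side",[ray(F["side"],*c2(*p),.01)[:2].round(3) for p in((35,388),(127,388),(128,577),(20,577))])
print("lid scene",[ray(F["scene"],*c1(*p),.04)[:2].round(3) for p in((485,135),(592,208),(503,298),(397,217))])
print("lid side",[ray(F["side"],*c2(*p),.04)[:2].round(3) for p in((33,183),(143,180),(150,264),(31,270))])
print("rack scene",[ray(F["scene"],*c1(*p),.022)[:2].round(3) for p in((103,353),(262,283))],[ray(F["scene"],*c1(*p),0)[:2].round(3) for p in((301,352),(136,435))])
print("rack side",[ray(F["side"],*c2(*p),.022)[:2].round(3) for p in((153,43),(206,47),(180,119),(123,111))])
# port ellipse at top rim, from depth: hole pixels
for n,f in F.items():
  c=cloud(f); m=((np.hypot(c[...,0]-.624,c[...,1])<.05)&(c[...,2]<.03)).astype(np.uint8)
  k,l,st,ce=cv2.connectedComponentsWithStats(m); i=1+np.argmax(st[1:,4]); v,u=np.where(l==i)
  Q=np.array([ray(f,a,b,.04)[:2] for a,b in zip(u,v)]); print(n,"port",np.round(cv2.minEnclosingCircle((Q*1000).astype(np.float32)),4) if 0 else cv2.minEnclosingCircle((Q*1000).astype(np.float32)),Q.mean(0))
```

```text
scene tray [582.2 286.4] [ 98.  191.6] 9.3 zmed 0.0081
scene rack [ 576.7 -285.5] [156.3  84. ] 82.8 zmed 0.0191
scene lid [623.7   3.3] [132.  132.8] 11.9 zmed 0.0385
scene timer [439.8 184.2] [52.2 53.5] 22.1 zmed 0.0145
scene forc [609.1 176.9] [117.4  86.5] 5.1 zmed 0.0063
scene white [ 606.5 -143.8] [83.1 29.9] 1.5 zmed 0.0117
side tray [582.4 288.9] [ 96.4 190.7] 9.5 zmed 0.0089
side rack [ 577.  -282.8] [163.9  80.7] 82.5 zmed 0.0187
side lid [624.6   6.2] [130.1 133.6] 12.1 zmed 0.0397
side timer [439.1 188.7] [52.4 52.9] 20.8 zmed 0.0158
side forc [611.2 144.3] [115.2 151.4] 12.6 zmed 0.0082
side white [ 607.6 -141. ] [81.9 34.4] 3.2 zmed 0.0126
tray scene [array([0.528, 0.365]), array([0.614, 0.384]), array([0.643, 0.202]), array([0.554, 0.185])]
tray side [array([0.641, 0.206]), array([0.55 , 0.195]), array([0.519, 0.377]), array([0.611, 0.389])]
lid scene [array([0.55 , 0.052]), array([0.677, 0.078]), array([ 0.701, -0.05 ]), array([ 0.577, -0.074])]
lid side [array([ 0.7  , -0.045]), array([ 0.572, -0.067]), array([0.546, 0.058]), array([0.671, 0.082])]
rack scene [array([ 0.53 , -0.354]), array([ 0.552, -0.207])] [array([ 0.62 , -0.211]), array([ 0.602, -0.365])]
rack side [array([ 0.602, -0.355]), array([ 0.527, -0.356]), array([ 0.545, -0.2  ]), array([ 0.62 , -0.205])]
scene port ((626.3472900390625, 1.109231948852539), 30.751317977905273) [ 6.27324521e-01 -5.22338254e-05]
side port ((624.0031127929688, 8.309918403625488), 30.61478614807129) [0.62330764 0.00975824]
```

Combining the two views (heights agree with the text):

| Thing | Position (x, y), m |
|---|---|
| pot1 | .4746, .0546 |
| pot2 | .3676, .3035 |
| dish1 | .427, -.196 |
| dish2 | .472, -.0695 |
| tube | .354, -.3085 |
| tray bays | .5745, .333 and .5895, .242 |
| rack bays | .582, -.2465 and .572, -.322 |
| port | .624, .0047 |

I'll start with pot2.

{"name": "servo_tool", "arguments": {"deltas": [[[80,0.016,-0.034,-0.014,0],[80,0.016,-0.034,-0.014,0],[80,0.016,-0.034,-0.014,0],[80,0.016,-0.034,-0.014,0],[80,0.016,-0.034,-0.014,0],[80,0.016,-0.034,-0.014,0],[80,0.016,-0.034,-0.014,0],[80,0.016,-0.035,-0.014,0]]]}}

```text
time: 0.95
tool_pos: [0.3686, 0.3025, 0.1326]
tool_rot: [0.0, 0.196, 0.981, 0.0]
contact_force: [0.4, -0.0, 0.5]
gripper_width: 0.8
grasp_force: 0.0
```

Run:
```python
from h import *
print(manip.state()["tool_pos"])
f=cam("wrist"); save(f,"w1.png"); C=cloud(f)
P=C.reshape(-1,3)
for k,x,y,r,a,b in(("pot2",.3676,.3035,.05,.054,.07),("timer",.439,.1865,.05,.01,.03),("tray",.5823,.2877,.13,.006,.02)):
    m=(np.hypot(P[:,0]-x,P[:,1]-y)<r)&(P[:,2]>a)&(P[:,2]<b)
    if m.sum()>9: print(k,m.sum(),cv2.minEnclosingCircle((P[m,:2]*1000).astype(np.float32)),cv2.minAreaRect((P[m,:2]*1000).astype(np.float32)),np.median(P[m,2]))
```

```text
[0.36856522 0.30247497 0.1325769 ]
pot2 2997 ((364.0167236328125, 303.7552490234375), 22.569791793823242) ((363.79437255859375, 303.48870849609375), (43.85442352294922, 43.59321594238281), 4.128340721130371) 0.060131617965082484
timer 729 ((446.8751525878906, 192.487548828125), 28.390539169311523) ((454.1706848144531, 200.93655395507812), (23.758216857910156, 56.77471923828125), 49.190147399902344) 0.016069986399372377
tray 893 ((577.849609375, 298.85577392578125), 82.70976257324219) ((557.2617797851562, 311.8450622558594), (164.46119689941406, 67.08661651611328), 57.751373291015625) 0.009284397242233733
```

View pics/w1.png

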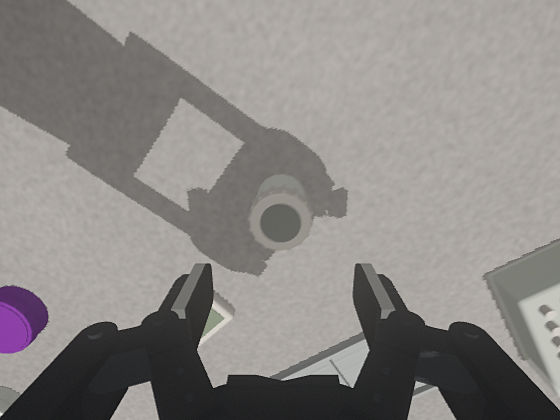

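The wrist picture shows pot2 at (280,220), centred between the open fingers with nothing in the way. Going down and gripping.

{"name": "servo_tool", "arguments": {"deltas": [[[80,-0.002,0.001,-0.02,0],[80,0,0,-0.02,0],[80,0,0,-0.02,0],[80,0,0,-0.018,0],[80,0,0,-0.01,0],[80,0,0,0,0],[0,0,0,0,0],[0,0,0,0,0]]]}}

```text
time: 1.8
tool_pos: [0.3674, 0.3055, 0.0469]
tool_rot: [0.001, 0.196, 0.981, 0.001]
contact_force: [2.8, 1.9, 0.6]
gripper_width: 0.496
grasp_force: 60.8
```

{"name": "servo_tool", "arguments": {"deltas": [[[0,0,0,0,0],[0,0,0,0,0],[0,0,0,0,0],[0,0,0,0,0],[0,0,0,0,0],[0,0,0,0,0],[0,0,0,0,0],[0,0,0,0,0]]]}}

```text
time: 2.6
tool_pos: [0.3675, 0.3056, 0.0468]
tool_rot: [0.001, 0.196, 0.981, 0.001]
contact_force: [-0.0, -0.0, 6.5]
gripper_width: 0.501
grasp_force: 61.1
```

{"name": "servo_tool", "arguments": {"deltas": [[[0,0,0,0.02,0],[0,0,0,0.04,0],[0,0,0,0.04,0],[0,0,0,0.04,0],[0,0.0125,-0.039,0.01,0],[0,0.0125,-0.039,0,0],[0,0.0125,-0.039,0,0],[0,0.0125,-0.039,0,0]]]}}

```text
time: 3.4
tool_pos: [0.4162, 0.1475, 0.1951]
tool_rot: [0.0, 0.196, 0.981, 0.0]
contact_force: [0.5, 0.2, 0.0]
gripper_width: 0.497
grasp_force: 61.0
```

{"name": "servo_tool", "arguments": {"deltas": [[[0,0.0125,-0.039,0,0],[0,0.0125,-0.039,0,0],[0,0.0125,-0.039,0,0],[0,0.0125,-0.039,0,0],[0,0.0125,-0.039,0,0],[0,0.0125,-0.039,0,0],[0,0.0125,-0.039,0,0],[0,0.0125,-0.039,0,0]]]}}

```text
time: 4.2
tool_pos: [0.5162, -0.1647, 0.1947]
tool_rot: [-0.0, 0.196, 0.981, 0.0]
contact_force: [0.1, 0.2, -0.5]
gripper_width: 0.495
grasp_force: 61.0
```

{"name": "servo_tool", "arguments": {"deltas": [[[0,0.0125,-0.039,0,0],[0,0.0125,-0.039,0,0],[0,0.0125,-0.039,-0.01,0],[0,0.0125,-0.039,-0.01,0],[0,0.004,-0.003,-0.02,0],[0,0,0,-0.02,0],[0,0,0,0,0],[0,0,0,0,0]]]}}

```text
time: 5.0
tool_pos: [0.5699, -0.3216, 0.1345]
tool_rot: [-0.001, 0.196, 0.981, 0.0]
contact_force: [1.0, 0.3, -0.5]
gripper_width: 0.498
grasp_force: 61.1
```

Run:
```python
from h import *
print(manip.state()["tool_pos"],manip.state()["joint_pos"].round(2))
f=cam("wrist"); save(f,"w2.png"); P=cloud(f).reshape(-1,3)
for k,x,y,r,a,b in(("tube",.354,-.3085,.04,.092,.12),("rack",.577,-.284,.11,.012,.03),("held",.572,-.322,.06,.1,.3)):
    m=(np.hypot(P[:,0]-x,P[:,1]-y)<r)&(P[:,2]>a)&(P[:,2]<b)
    if m.sum()>9: print(k,m.sum(),cv2.minAreaRect((P[m,:2]*1000).astype(np.float32)),np.median(P[m,2]))
```

```text
[ 0.56986267 -0.32162297  0.13453794] [-0.63  0.21  1.63  0.    1.3  -1.8 ]
rack 4550 ((573.902099609375, -284.1305236816406), (156.55076599121094, 80.67351531982422), 82.14775848388672) 0.021078642309991402
held 46899 ((567.5189819335938, -318.70330810546875), (115.16974639892578, 43.776023864746094), 77.0276107788086) 0.1823944788424276
```

View pics/w2.png

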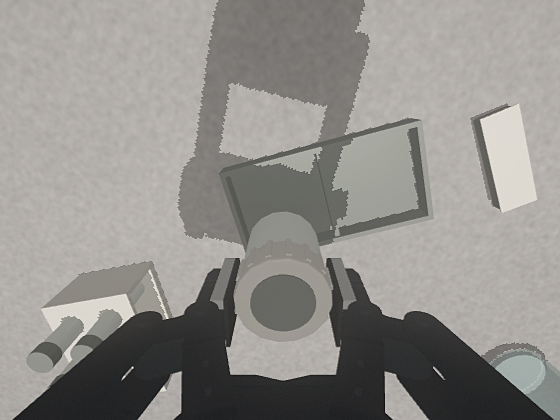

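The pot is held centred above the rack's nearer bay (rack corners about (222,172) and (430,218)). Lowering gently and releasing.

{"name": "servo_tool", "arguments": {"deltas": [[[0,0.001,0,-0.02,0],[0,0,0,-0.02,0],[0,0,0,-0.02,0],[0,0,0,-0.012,0],[0,0,0,-0.006,0],[0,0,0,-0.004,0],[0,0,0,0,0],[0,0,0,0,0]]]}}

```text
time: 5.85
tool_pos: [0.572, -0.3225, 0.0544]
tool_rot: [0.001, 0.196, 0.981, -0.0]
contact_force: [-0.7, 0.1, -0.7]
gripper_width: 0.5
grasp_force: 61.0
```

{"name": "servo_tool", "arguments": {"deltas": [[[0,0,0,-0.003,0],[0,0,0,0,0],[0,0,0,0,0],[56,0,0,0,0],[70,0,0,0,0],[70,0,0,0,0],[70,0,0,0.01,0],[70,0,0,0.03,0]]]}}

```text
time: 6.65
tool_pos: [0.5691, -0.3205, 0.0873]
tool_rot: [-0.003, 0.196, 0.981, 0.002]
contact_force: [-0.2, 0.1, -0.7]
gripper_width: 0.699
grasp_force: 0.0
```

{"name": "servo_tool", "arguments": {"deltas": [[[75,0,0,0.04,0],[75,0,0,0.035,0],[75,-0.0098,0.0376,0,0],[75,-0.0098,0.0376,0,0],[75,-0.0098,0.0376,0,0],[75,-0.0098,0.0376,0,0],[75,-0.0098,0.0376,0,0],[75,-0.0098,0.0376,0,0]]]}}

```text
time: 7.45
tool_pos: [0.5121, -0.0952, 0.1662]
tool_rot: [0.001, 0.196, 0.981, -0.0]
contact_force: [1.2, -0.3, -0.3]
gripper_width: 0.748
grasp_force: 0.0
```

{"name": "servo_tool", "arguments": {"deltas": [[[75,-0.0098,0.0376,0,0],[75,-0.0098,0.0376,0,0],[75,-0.0098,0.0376,0,0],[75,-0.0098,0.0376,0,0],[75,0,0,-0.01,0],[75,0,0,-0.02,0],[75,0,0,0,0],[75,0,0,0,0]]]}}

```text
time: 8.25
tool_pos: [0.4733, 0.0534, 0.1353]
tool_rot: [-0.0, 0.196, 0.981, -0.0]
contact_force: [-1.0, 0.2, 0.2]
gripper_width: 0.748
grasp_force: 0.0
```

Run:
```python
from h import *
print(manip.state()["tool_pos"])
for n in("wrist","side","scene"):
  f=cam(n); P=cloud(f).reshape(-1,3)
  for k,x,y,r,a,b in(("pot1",.4746,.0546,.04,.054,.066),("potA",.571,-.321,.04,.056,.075)):
    m=(np.hypot(P[:,0]-x,P[:,1]-y)<r)&(P[:,2]>a)&(P[:,2]<b)
    if m.sum()>9: print(n,k,m.sum(),cv2.minAreaRect((P[m,:2]*1000).astype(np.float32)),np.median(P[m,2]))
```

```text
[0.47327168 0.05338439 0.13532649]
wrist pot1 2907 ((471.1633605957031, 55.12017822265625), (43.35991287231445, 44.201560974121094), 74.45733642578125) 0.060099224344422
side pot1 289 ((473.9249267578125, 57.349300384521484), (41.11466598510742, 42.618614196777344), 4.064067363739014) 0.05978925998252349
side potA 116 ((577.3310546875, -314.1534423828125), (28.16147804260254, 47.30226516723633), 30.80540657043457) 0.0632876940487575
scene pot1 194 ((474.46710205078125, 52.05560302734375), (41.85179901123047, 41.84666061401367), 10.267380714416504) 0.05851423308665171
scene potA 346 ((572.783203125, -322.81951904296875), (42.911563873291016, 43.389732360839844), 78.47349548339844) 0.0626883852527575
```

{"name": "servo_tool", "arguments": {"deltas": [[[75,-0.001,0.0015,-0.02,0],[75,0,0,-0.025,0],[75,0,0,-0.025,0],[75,0,0,-0.014,0],[75,0,0,-0.004,0],[75,0,0,0,0],[0,0,0,0,0],[0,0,0,0,0]]]}}

```text
time: 9.2
tool_pos: [0.4741, 0.0553, 0.0494]
tool_rot: [0.002, 0.196, 0.981, 0.0]
contact_force: [0.9, 1.0, -0.2]
gripper_width: 0.497
grasp_force: 60.7
```

{"name": "servo_tool", "arguments": {"deltas": [[[0,0,0,0,0],[0,0,0,0,0],[0,0,0,0.02,0],[0,0,0,0.04,0],[0,0,0,0.03,0],[0,0.011,-0.03,0.01,0],[0,0.011,-0.03,0,0],[0,0.011,-0.03,0,0]]]}}

```text
time: 10.0
tool_pos: [0.5058, -0.0354, 0.1481]
tool_rot: [0.001, 0.196, 0.981, 0.0]
contact_force: [0.2, 1.0, -1.6]
gripper_width: 0.493
grasp_force: 61.0
```

{"name": "servo_tool", "arguments": {"deltas": [[[0,0.0123,-0.035,0,0],[0,0.0123,-0.035,0,0],[0,0.0123,-0.035,0,0],[0,0.0123,-0.035,0,0],[0,0.0123,-0.035,0,0],[0,0.0123,-0.035,0,0],[0,0,0,0,0],[0,0,0,0,0]]]}}

```text
time: 10.8
tool_pos: [0.5788, -0.2448, 0.1467]
tool_rot: [-0.001, 0.197, 0.98, 0.0]
contact_force: [0.6, 0.8, -0.4]
gripper_width: 0.496
grasp_force: 61.0
```

{"name": "servo_tool", "arguments": {"deltas": [[[0,0,0,-0.02,0],[0,0,0,-0.02,0],[0,0,0,-0.02,0],[0,0,0,-0.014,0],[0,0,0,-0.008,0],[0,0,0,-0.006,0],[0,0,0,0,0],[0,0,0,0,0]]]}}

```text
time: 11.6
tool_pos: [0.5797, -0.2448, 0.0601]
tool_rot: [0.001, 0.196, 0.981, -0.0]
contact_force: [-0.4, -0.2, -0.3]
gripper_width: 0.497
grasp_force: 61.0
```

{"name": "servo_tool", "arguments": {"deltas": [[[0,0,0,-0.003,0],[0,0,0,-0.003,0],[0,0,0,-0.001,0],[0,0,0,0,0],[0,0,0,0,0],[56,0,0,0,0],[68,0,0,0,0],[68,0,0,0,0]]]}}

```text
time: 12.4
tool_pos: [0.5789, -0.2444, 0.0517]
tool_rot: [-0.0, 0.196, 0.981, 0.0]
contact_force: [0.2, 0.6, 0.4]
gripper_width: 0.68
grasp_force: 0.0
```

{"name": "servo_tool", "arguments": {"deltas": [[[68,0,0,0.01,0],[68,0,0,0.03,0],[68,0,0,0.04,0],[68,0,0,0.03,0],[60,-0.038,-0.01,0,0],[60,-0.038,-0.011,0,0],[60,-0.038,-0.011,0,0],[60,-0.038,-0.011,0,0]]]}}

```text
time: 13.2
tool_pos: [0.426, -0.2878, 0.1631]
tool_rot: [0.0, 0.196, 0.981, -0.0]
contact_force: [0.6, -0.2, -0.8]
gripper_width: 0.598
grasp_force: 0.0
```

{"name": "servo_tool", "arguments": {"deltas": [[[60,-0.038,-0.01,0,0],[60,-0.034,-0.01,0,0],[60,0,0,0,0],[60,0,0,0,0],[60,0,0,0,0],[60,0,0,0,0],[60,0,0,0,0],[60,0,0,0,0]]]}}

```text
time: 14.0
tool_pos: [0.3557, -0.3074, 0.1622]
tool_rot: [-0.0, 0.196, 0.981, 0.0]
contact_force: [-0.6, -0.2, -0.0]
gripper_width: 0.599
grasp_force: 0.0
```

Run:
```python
from h import *
print(manip.state()["tool_pos"])
for n in("wrist","side","scene"):
  f=cam(n); P=cloud(f).reshape(-1,3)
  if n!="side": save(f,n+"3.png")
  for k,x,y,r,a,b in(("tube",.354,-.3085,.03,.094,.107),("potA",.571,-.321,.04,.057,.075),("potB",.5797,-.245,.04,.057,.075),("rack",.577,-.284,.11,.014,.026)):
    m=(np.hypot(P[:,0]-x,P[:,1]-y)<r)&(P[:,2]>a)&(P[:,2]<b)
    if m.sum()>9: print(n,k,m.sum(),cv2.minAreaRect((P[m,:2]*1000).astype(np.float32)),np.median(P[m,2]))
```

```text
[ 0.35567832 -0.30735372  0.1622198 ]
wrist tube 1593 ((350.446533203125, -307.0632019042969), (29.19843292236328, 29.237030029296875), 13.603962898254395) 0.09977540598981957
wrist potB 239 ((579.92333984375, -260.7414245605469), (33.03045654296875, 10.37808609008789), 10.286985397338867) 0.06375027374398293
wrist rack 807 ((577.28564453125, -288.38836669921875), (172.3506317138672, 50.74784469604492), 52.797637939453125) 0.020354328366462393
side tube 79 ((354.0722351074219, -304.3847351074219), (28.929439544677734, 28.15433692932129), 82.28179168701172) 0.09870304282701681
side potA 158 ((571.5858154296875, -318.0746154785156), (43.1058235168457, 42.03948974609375), 83.80858612060547) 0.06327592905019169
side potB 173 ((580.046630859375, -242.83441162109375), (40.15116882324219, 45.448326110839844), 8.48127269744873) 0.06335756574883766
side rack 405 ((577.4303588867188, -282.95623779296875), (160.79110717773438, 81.56842803955078), 82.20552062988281) 0.020021687030757906
scene tube 123 ((355.33978271484375, -309.2850036621094), (28.239070892333984, 29.815860748291016), 56.67699432373047) 0.0981680153891683
scene potA 349 ((574.0125122070312, -323.44329833984375), (43.11528015136719, 42.8481330871582), 75.37223052978516) 0.06270515271799404
scene potB 326 ((580.1112670898438, -246.34095764160156), (43.437896728515625, 41.72480773925781), 47.887184143066406) 0.06286028789298209
scene rack 667 ((577.1212158203125, -285.269775390625), (156.34210205078125, 83.02767181396484), 81.95194244384766) 0.01973478570659981
```

View pics/wrist3.png

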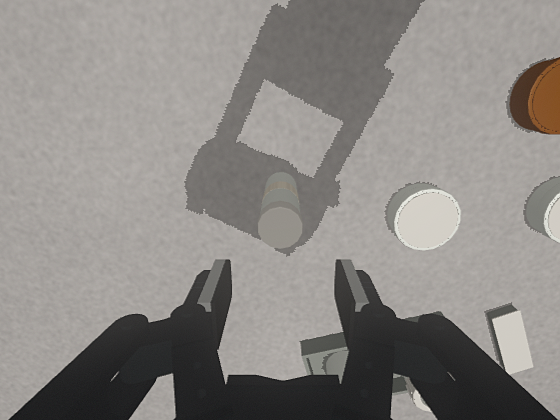

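Both pots stand in the rack (tops at 63–64 mm, centred). The tube at (280,227) sits between the fingers. Taking it.

{"name": "servo_tool", "arguments": {"deltas": [[[60,-0.002,0,-0.02,0],[60,0,0,-0.025,0],[60,0,0,-0.025,0],[60,0,0,-0.012,0],[60,0,0,-0.002,0],[60,0,0,0,0],[0,0,0,0,0],[0,0,0,0,0]]]}}

```text
time: 14.95
tool_pos: [0.3541, -0.3087, 0.0801]
tool_rot: [0.001, 0.196, 0.981, -0.001]
contact_force: [-0.2, 0.2, -0.3]
gripper_width: 0.334
grasp_force: 59.1
```

{"name": "servo_tool", "arguments": {"deltas": [[[0,0,0,0,0],[0,0,0,0,0],[0,0,0,0.02,0],[0,0,0,0.04,0],[0,0,0,0.04,0],[0,0,0,0.03,0],[0,0.02,0.023,0,0],[0,0.03,0.035,0,0]]]}}

```text
time: 15.75
tool_pos: [0.4035, -0.2506, 0.21]
tool_rot: [0.001, 0.198, 0.98, -0.001]
contact_force: [0.2, -0.7, -0.8]
gripper_width: 0.34
grasp_force: 59.3
```

{"name": "servo_tool", "arguments": {"deltas": [[[0,0.0275,0.032,0,0],[0,0.0275,0.032,0,0],[0,0.0275,0.032,0,0],[0,0.0275,0.032,0,0],[0,0.0275,0.032,0,0],[0,0.0275,0.032,0,0],[0,0.0275,0.032,0,0],[0,0.0275,0.032,0,0]]]}}

```text
time: 16.55
tool_pos: [0.6238, 0.008, 0.2077]
tool_rot: [-0.0, 0.196, 0.981, -0.0]
contact_force: [1.0, -0.2, -0.5]
gripper_width: 0.337
grasp_force: 59.3
```

{"name": "servo_tool", "arguments": {"deltas": [[[0,0,0,-0.02,0],[0,0,0,-0.02,0],[0,0,0,-0.02,0],[0,0,0,0,0],[0,0,0,0,0],[0,0,0,0,0],[0,0,0,0,0],[0,0,0,0,0]]]}}

```text
time: 17.35
tool_pos: [0.6238, 0.0063, 0.1497]
tool_rot: [0.001, 0.196, 0.981, 0.0]
contact_force: [-0.1, -0.0, -0.2]
gripper_width: 0.335
grasp_force: 59.4
```

Run:
```python
from h import *
t=manip.state()["tool_pos"];print(t)
for n in("wrist","side","scene"):
  f=cam(n); c=cloud(f); P=c.reshape(-1,3)
  save(f,n+"4.png")
  for k,x,y,r,a,b in(("lid",.624,.005,.1,.034,.05),("tubebody",t[0],t[1],.03,.073,.13)):
    m=(np.hypot(P[:,0]-x,P[:,1]-y)<r)&(P[:,2]>a)&(P[:,2]<b)
    if m.sum()>9: print(n,k,m.sum(),cv2.minAreaRect((P[m,:2]*1000).astype(np.float32)),np.median(P[m,2]),P[m,2].min())
a=grab_frame("scene")["pixels"][150:300,240:400,::-1]; b=grab_frame("side")["pixels"][150:300,150:310,::-1]
cv2.imwrite("pics/c4.png",np.hstack([cv2.resize(a,(400,375)),cv2.resize(b,(400,375))]))
```

```text
[0.6238162  0.00625044 0.14966478]
wrist lid 17866 ((622.0276489257812, 4.6675872802734375), (130.6102752685547, 130.34771728515625), 12.033550262451172) 0.039889855144050496 0.03415418243157706
wrist tubebody 1574 ((612.3115844726562, 10.882015228271484), (28.719589233398438, 12.582944869995117), 68.71952056884766) 0.10825252872122686 0.0730044116201552
side lid 2139 ((624.4056396484375, 5.865875244140625), (130.32437133789062, 135.1470184326172), 11.576702117919922) 0.03973037632728982 0.03402023041795743
side tubebody 263 ((620.5619506835938, 16.050888061523438), (29.403709411621094, 17.290712356567383), 18.35676383972168) 0.10250121075897123 0.07320551026604882
scene lid 2087 ((623.5845336914062, 3.1864089965820312), (132.1288299560547, 133.2284393310547), 11.815171241760254) 0.03851959778323133 0.03400291230795027
scene tubebody 201 ((628.396484375, 1.0003681182861328), (28.902748107910156, 15.995092391967773), 47.884437561035156) 0.10061640479715084 0.07364578532832611
```

View pics/c4.png

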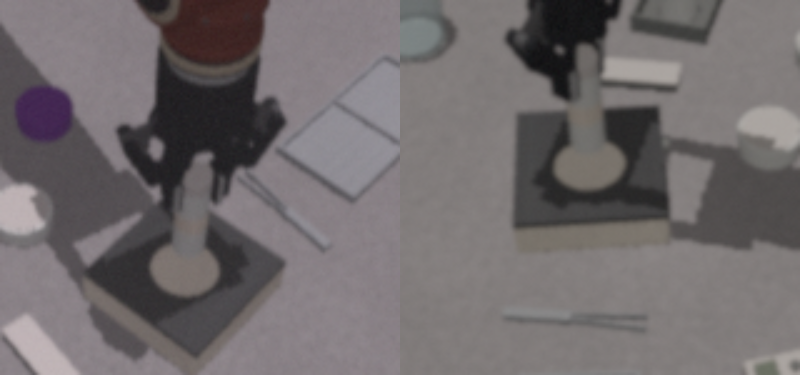

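View pics/wrist4.png

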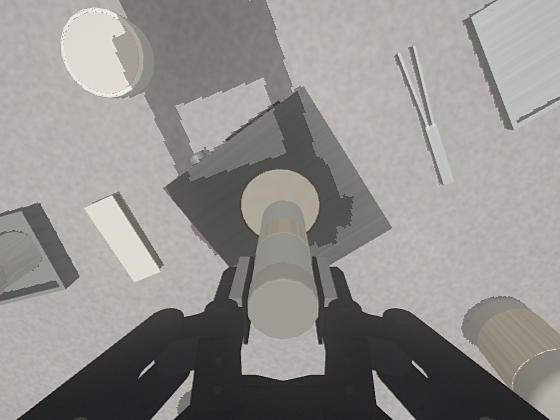

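The tube hangs upright right over the port: the port is at (280,203) in the wrist view and lies directly below the tube in both fixed views. Lowering slowly.

{"name": "servo_tool", "arguments": {"deltas": [[[0,0,-0.0015,0,0],[0,0,0,-0.012,0],[0,0,0,-0.012,0],[0,0,0,-0.012,0],[0,0,0,-0.012,0],[0,0,0,-0.008,0],[0,0,0,-0.003,0],[0,0,0,0,0]]]}}

```text
time: 18.4
tool_pos: [0.6229, 0.0049, 0.0885]
tool_rot: [-0.001, 0.196, 0.981, -0.0]
contact_force: [1.2, -0.9, -0.7]
gripper_width: 0.336
grasp_force: 59.4
```

{"name": "servo_tool", "arguments": {"deltas": [[[0,0,0,-0.002,0],[0,0,0,-0.002,0],[0,0,0,-0.001,0],[0,0,0,0,0],[0,0,0,0,0],[0,0,0,0,0],[0,0,0,0,0],[0,0,0,0,0]]]}}

```text
time: 19.2
tool_pos: [0.624, 0.0048, 0.0861]
tool_rot: [0.001, 0.196, 0.981, 0.0]
contact_force: [-2.0, -0.1, 6.9]
gripper_width: 0.337
grasp_force: 60.0
```

{"name": "servo_tool", "arguments": {"deltas": [[[40,0,0,0,0],[50,0,0,0,0],[55,0,0,0,0],[55,0,0,0,0],[55,0,0,0.01,0],[55,0,0,0.03,0],[55,0,0,0.04,0],[55,0,0,0.03,0]]]}}

```text
time: 20.0
tool_pos: [0.6238, 0.0049, 0.1975]
tool_rot: [0.001, 0.196, 0.981, 0.0]
contact_force: [1.2, 0.7, -0.1]
gripper_width: 0.551
grasp_force: 0.0
```

{"name": "servo_tool", "arguments": {"deltas": [[[90,-0.038,-0.0185,0,0],[90,-0.038,-0.0185,0,0],[90,-0.038,-0.0185,-0.02,0],[90,-0.038,-0.0185,-0.04,0],[90,0,0,-0.03,0],[90,0,0,-0.01,0],[90,0,0,0,0],[90,0,0,0,0]]]}}

```text
time: 20.8
tool_pos: [0.4782, -0.0667, 0.1018]
tool_rot: [0.001, 0.196, 0.981, -0.0]
contact_force: [0.4, -0.4, 0.2]
gripper_width: 0.901
grasp_force: 0.0
```

Run:
```python
from h import *
t=manip.state()["tool_pos"];print(t)
for n in("wrist","side","scene"):
  f=cam(n); c=cloud(f); P=c.reshape(-1,3)
  if n=="wrist": Q=P[(np.hypot(P[:,0]-t[0],P[:,1]-t[1])<.07)&(P[:,2]>.04)]; print("finger lowest",np.percentile(Q[:,2],[0,1,5]))
  for k,x,y,r,a,b in(("tube",.624,.005,.04,.1,.115),("dish2",.472,-.0695,.045,.018,.03),("dish1",.427,-.196,.045,.018,.03),("purple",.377,.025,.05,.018,.03)):
    m=(np.hypot(P[:,0]-x,P[:,1]-y)<r)&(P[:,2]>a)&(P[:,2]<b)
    if m.sum()>9: print(n,k,m.sum(),cv2.minAreaRect((P[m,:2]*1000).astype(np.float32)),np.median(P[m,2]))
```

```text
[ 0.47823517 -0.06666263  0.10182269]
finger lowest [0.09707959 0.10382946 0.11649742]
wrist dish2 5517 ((468.5604553222656, -69.96957397460938), (58.92198181152344, 58.73102569580078), 4.622196197509766) 0.024345606268215053
wrist dish1 5605 ((423.91253662109375, -194.95651245117188), (59.50614547729492, 58.98537063598633), 78.29296112060547) 0.0244102924558606
wrist purple 5732 ((384.5286560058594, 17.5483455657959), (59.24677658081055, 34.14731979370117), 67.2459487915039) 0.02419669591233277
side tube 138 ((623.0447387695312, 8.620735168457031), (28.726577758789062, 28.55968475341797), 52.442466735839844) 0.10578836204069475
side dish2 409 ((471.24554443359375, -67.86277770996094), (57.7266845703125, 59.03805923461914), 5.937722682952881) 0.023799485698865475
side dish1 329 ((426.7470703125, -193.0587615966797), (59.092926025390625, 56.9238166809082), 88.39701843261719) 0.02367248637426622
side purple 503 ((375.7755432128906, 25.609207153320312), (58.41792678833008, 59.485084533691406), 10.264775276184082) 0.023923351591321196
scene tube 131 ((623.9939575195312, 3.7795753479003906), (28.466245651245117, 27.478912353515625), 68.6882553100586) 0.10456391162690504
scene dish2 406 ((470.85565185546875, -71.92552947998047), (57.44626998901367, 61.304344177246094), 54.498558044433594) 0.022680544399711844
scene dish1 426 ((427.9613952636719, -196.68331909179688), (58.851165771484375, 59.58583068847656), 32.523441314697266) 0.022807330251546576
scene purple 47 ((393.2477111816406, 20.73450469970703), (24.753795623779297, 58.59433364868164), 2.5759506225585938) 0.021490349151365273
```

Tube stands on the box floor (top at about 105–106 mm, within 2 mm of the port centre). Dish2 is at (.471, -.0695). Correcting and descending.

{"name": "servo_tool", "arguments": {"deltas": [[[90,-0.007,-0.003,-0.02,0],[90,0,0,-0.025,0],[90,0,0,-0.02,0],[90,0,0,-0.01,0],[90,0,0,-0.005,0],[90,0,0,0,0],[90,0,0,0,0],[90,0,0,0,0]]]}}

```text
time: 21.75
tool_pos: [0.4705, -0.0697, 0.0211]
tool_rot: [0.001, 0.196, 0.981, -0.0]
contact_force: [0.0, 0.5, 0.4]
gripper_width: 0.899
grasp_force: 0.0
```

Run:
```python
from h import *
t=manip.state()["tool_pos"];print(t)
f=cam("wrist"); save(f,"w5.png")
f=cam("side"); c=cloud(f); P=c.reshape(-1,3)
b=f["pixels"][130:270,210:390,::-1]; cv2.imwrite("pics/c5.png",np.hstack([cv2.resize(b,(400,311)),cv2.resize(cv2.imread("pics/w5.png"),(400,311))]))
```

```text
[ 0.47050118 -0.06974454  0.02110371]
```

View pics/c5.png

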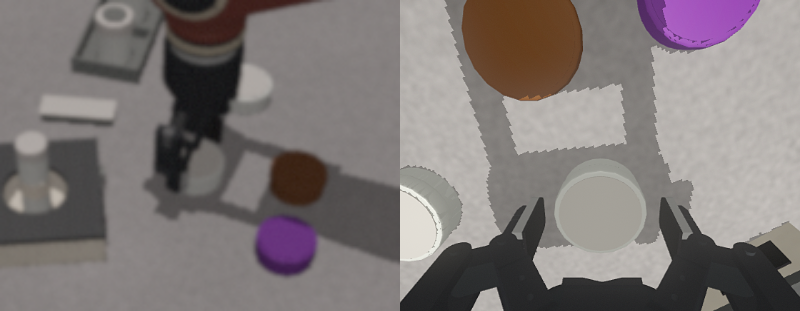

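The white dish2 is centred between the pads, with brown and purple well clear. Close, then a small test lift.

{"name": "servo_tool", "arguments": {"deltas": [[[0,0,0,0,0],[0,0,0,0,0],[0,0,0,0,0],[0,0,0,0,0],[0,0,0,0.004,0],[0,0,0,0.006,0],[0,0,0,0,0],[0,0,0,0,0]]]}}

```text
time: 22.65
tool_pos: [0.4695, -0.0695, 0.03]
tool_rot: [0.0, 0.196, 0.981, 0.0]
contact_force: [0.7, 0.2, 0.3]
gripper_width: 0.675
grasp_force: 64.2
```

Run:
```python
from h import *
t=manip.state()["tool_pos"];print(t)
for n in("wrist","side","scene"):
  f=cam(n);P=cloud(f).reshape(-1,3)
  m=(np.hypot(P[:,0]-t[0],P[:,1]-t[1])<.025)&(P[:,2]>.026)&(P[:,2]<.045); X=P[m]
  if len(X)>9:
    A=np.linalg.lstsq(np.c_[X[:,:2]-t[:2],np.ones(len(X))],X[:,2],rcond=None)[0]; print(n,len(X),np.median(X[:,2]),"slope",A)
```

```text
[ 0.46949938 -0.0694772   0.02999804]
wrist 8106 0.033389553355773066 slope [-0.00053992 -0.0013116   0.03338292]
side 150 0.03306304544672256 slope [-0.00969496  0.00500263  0.03300287]
scene 273 0.03146416904916782 slope [-0.00784517 -0.02282825  0.03138463]
```

{"name": "servo_tool", "arguments": {"deltas": [[[0,0,0,0.02,0],[0,0,0,0.04,0],[0,0,0,0.04,0],[0,0,0,0.03,0],[0,0.0105,0.04,0,0],[0,0.0105,0.04,0,0],[0,0.0105,0.04,0,0],[0,0.0105,0.04,0,0]]]}}

```text
time: 23.6
tool_pos: [0.5116, 0.092, 0.1598]
tool_rot: [0.0, 0.196, 0.981, -0.0]
contact_force: [0.1, -1.0, 0.3]
gripper_width: 0.674
grasp_force: 64.1
```

{"name": "servo_tool", "arguments": {"deltas": [[[0,0.0105,0.04,0,0],[0,0.0105,0.04,0,0],[0,0.0105,0.04,0,0],[0,0.0105,0.04,0,0],[0,0.0105,0.04,0,0],[0,0.0105,0.04,0,0],[0,0,0,0,0],[0,0,0,0,0]]]}}

```text
time: 24.4
tool_pos: [0.5741, 0.331, 0.159]
tool_rot: [-0.001, 0.195, 0.981, -0.001]
contact_force: [-1.0, -0.1, -1.9]
gripper_width: 0.677
grasp_force: 64.2
```

Run:
```python
from h import *
t=manip.state()["tool_pos"];print(t)
for n in("wrist","side","scene"):
  f=cam(n);P=cloud(f).reshape(-1,3); save(f,n+"6.png")
  m=(np.hypot(P[:,0]-.5823,P[:,1]-.2877)<.13)&(P[:,2]>.006)&(P[:,2]<.02)
  print(n,cv2.minAreaRect((P[m,:2]*1000).astype(np.float32)))
```

```text
[0.57413149 0.33102982 0.15900905]
wrist ((579.9132690429688, 287.8038635253906), (96.53539276123047, 188.65380859375), 9.458340644836426)
side ((582.6974487304688, 289.35784912109375), (96.48980712890625, 189.98912048339844), 9.777083396911621)
scene ((581.7222900390625, 286.3466796875), (97.3601303100586, 192.69171142578125), 9.30219841003418)
```

View pics/wrist6.png

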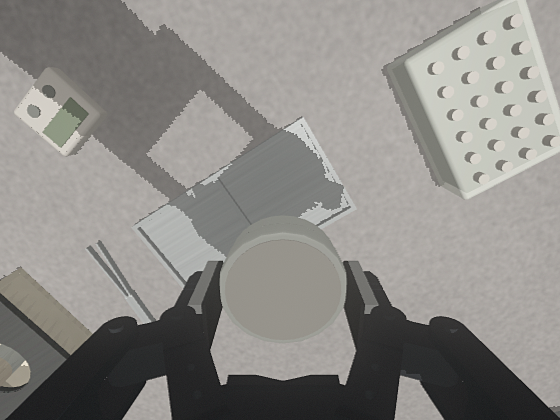

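The dish hangs over the tray's far bay (tray corners (135,228), (302,118), (355,207) in the wrist view). Lowering.

{"name": "servo_tool", "arguments": {"deltas": [[[0,0,0.002,-0.02,0],[0,0,0,-0.03,0],[0,0,0,-0.03,0],[0,0,0,-0.025,0],[0,0,0,-0.014,0],[0,0,0,-0.008,0],[0,0,0,-0.003,0],[0,0,0,0,0]]]}}

```text
time: 25.35
tool_pos: [0.5751, 0.3326, 0.0308]
tool_rot: [0.001, 0.196, 0.981, 0.0]
contact_force: [-0.3, 0.5, 0.0]
gripper_width: 0.675
grasp_force: 64.2
```

{"name": "servo_tool", "arguments": {"deltas": [[[0,0,0,-0.001,0],[0,0,0,-0.001,0],[0,0,0,-0.001,0],[0,0,0,0,0],[0,0,0,0,0],[0,0,0,0,0],[0,0,0,0,0],[0,0,0,0,0]]]}}

```text
time: 26.15
tool_pos: [0.5745, 0.3325, 0.0269]
tool_rot: [0.0, 0.196, 0.981, 0.0]
contact_force: [-0.3, -0.1, -0.2]
gripper_width: 0.678
grasp_force: 64.2
```

{"name": "servo_tool", "arguments": {"deltas": [[[0,0,0,-0.001,0],[0,0,0,-0.001,0],[0,0,0,0,0],[0,0,0,0,0],[74,0,0,0,0],[82,0,0,0,0],[85,0,0,0,0],[85,0,0,0,0]]]}}

```text
time: 26.95
tool_pos: [0.5745, 0.3325, 0.0248]
tool_rot: [-0.0, 0.196, 0.981, -0.0]
contact_force: [0.2, 0.1, 1.2]
gripper_width: 0.845
grasp_force: 0.0
```

{"name": "servo_tool", "arguments": {"deltas": [[[85,0,0,0.01,0],[85,0,0,0.03,0],[85,0,0,0.04,0],[85,0,0,0.04,0],[85,-0.0105,-0.038,0.02,0],[85,-0.0105,-0.038,0,0],[85,-0.0105,-0.038,0,0],[85,-0.0105,-0.038,0,0]]]}}

```text
time: 27.75
tool_pos: [0.5322, 0.1793, 0.1662]
tool_rot: [0.001, 0.196, 0.981, 0.0]
contact_force: [0.5, 0.2, -1.3]
gripper_width: 0.85
grasp_force: 0.0
```

{"name": "servo_tool", "arguments": {"deltas": [[[90,-0.0105,-0.038,0,0],[90,-0.0105,-0.038,0,0],[90,-0.0105,-0.038,0,0],[90,-0.0105,-0.038,0,0],[90,-0.0105,-0.038,0,0],[90,-0.0105,-0.038,0,0],[90,-0.0105,-0.038,0,0],[90,-0.0105,-0.038,0,0]]]}}

```text
time: 28.55
tool_pos: [0.4481, -0.125, 0.166]
tool_rot: [0.001, 0.196, 0.981, -0.0]
contact_force: [0.8, -0.8, 0.4]
gripper_width: 0.895
grasp_force: 0.0
```

{"name": "servo_tool", "arguments": {"deltas": [[[90,-0.0105,-0.036,0,0],[90,-0.0105,-0.036,-0.01,0],[90,0,0,-0.03,0],[90,0,0,-0.03,0],[90,0,0,0,0],[90,0,0,0,0],[90,0,0,0,0],[90,0,0,0,0]]]}}

```text
time: 29.35
tool_pos: [0.4289, -0.196, 0.0971]
tool_rot: [0.002, 0.196, 0.981, -0.001]
contact_force: [0.2, -0.2, -0.2]
gripper_width: 0.901
grasp_force: 0.0
```

Run:
```python
from h import *
t=manip.state()["tool_pos"];print(t)
for n in("wrist","side","scene"):
  f=cam(n);P=cloud(f).reshape(-1,3); save(f,n+"7.png")
  for k,x,y,r,a,b in(("dish2",.574,.333,.045,.02,.035),("dish1",.427,-.196,.045,.018,.03)):
    m=(np.hypot(P[:,0]-x,P[:,1]-y)<r)&(P[:,2]>a)&(P[:,2]<b)
    if m.sum()>9: print(n,k,m.sum(),cv2.minAreaRect((P[m,:2]*1000).astype(np.float32)),np.median(P[m,2]))
```

```text
[ 0.42885109 -0.19602026  0.09713928]
wrist dish1 5675 ((423.4664001464844, -195.54539489746094), (58.72676086425781, 59.187076568603516), 38.67518615722656) 0.024358006405771404
side dish2 983 ((576.1217041015625, 334.5743103027344), (58.78382873535156, 59.12271499633789), 61.439453125) 0.02828315944124493
side dish1 335 ((427.2036437988281, -192.93133544921875), (59.12553024291992, 58.125831604003906), 42.10239791870117) 0.02362705610311211
scene dish2 337 ((577.3062133789062, 329.7810363769531), (57.69346237182617, 61.3533821105957), 85.45655822753906) 0.026568238497632235
scene dish1 432 ((427.5705871582031, -197.590087890625), (56.391563415527344, 62.26393508911133), 60.641910552978516) 0.02279877953303089
```

{"name": "servo_tool", "arguments": {"deltas": [[[90,-0.002,0.0005,-0.02,0],[90,0,0,-0.025,0],[90,0,0,-0.018,0],[90,0,0,-0.01,0],[90,0,0,-0.003,0],[90,0,0,0,0],[0,0,0,0,0],[0,0,0,0,0]]]}}

```text
time: 30.3
tool_pos: [0.4269, -0.1959, 0.0209]
tool_rot: [0.002, 0.196, 0.981, -0.001]
contact_force: [-0.3, 0.6, 0.5]
gripper_width: 0.673
grasp_force: 63.8
```

{"name": "servo_tool", "arguments": {"deltas": [[[0,0,0,0,0],[0,0,0,0,0],[0,0,0,0.004,0],[0,0,0,0.006,0],[0,0,0,0,0],[0,0,0,0.03,0],[0,0,0,0.04,0],[0,0,0,0.04,0]]]}}

```text
time: 31.1
tool_pos: [0.4247, -0.1944, 0.1393]
tool_rot: [-0.001, 0.196, 0.981, 0.0]
contact_force: [1.2, -0.7, 0.3]
gripper_width: 0.68
grasp_force: 64.2
```

{"name": "servo_tool", "arguments": {"deltas": [[[0,0.0148,0.0398,0.02,0],[0,0.0148,0.0398,0,0],[0,0.0148,0.0398,0,0],[0,0.0148,0.0398,0,0],[0,0.0148,0.0398,0,0],[0,0.0148,0.0398,0,0],[0,0.0148,0.0398,0,0],[0,0.0148,0.0398,0,0]]]}}

```text
time: 31.9
tool_pos: [0.544, 0.1252, 0.1587]
tool_rot: [-0.0, 0.196, 0.981, -0.0]
contact_force: [0.7, -0.1, -0.0]
gripper_width: 0.674
grasp_force: 64.2
```

{"name": "servo_tool", "arguments": {"deltas": [[[0,0.0148,0.0398,0,0],[0,0.0148,0.0398,0,0],[0,0.0148,0.0398,0,0],[0,0,0,-0.03,0],[0,0,0,-0.03,0],[0,0,0,-0.02,0],[0,0,0,0,0],[0,0,0,0,0]]]}}

```text
time: 32.7
tool_pos: [0.5881, 0.2427, 0.0788]
tool_rot: [-0.0, 0.196, 0.981, -0.0]
contact_force: [-0.0, 0.7, 0.0]
gripper_width: 0.676
grasp_force: 64.3
```

{"name": "servo_tool", "arguments": {"deltas": [[[0,0.001,0,-0.015,0],[0,0,0,-0.015,0],[0,0,0,-0.01,0],[0,0,0,-0.006,0],[0,0,0,-0.003,0],[0,0,0,-0.001,0],[0,0,0,0,0],[0,0,0,0,0]]]}}

```text
time: 33.5
tool_pos: [0.5898, 0.2429, 0.0296]
tool_rot: [0.0, 0.196, 0.981, 0.0]
contact_force: [-0.3, -0.0, -0.4]
gripper_width: 0.674
grasp_force: 64.3
```

{"name": "servo_tool", "arguments": {"deltas": [[[0,0,0,-0.001,0],[0,0,0,-0.001,0],[0,0,0,-0.001,0],[0,0,0,0,0],[0,0,0,0,0],[0,0,0,0,0],[0,0,0,0,0],[0,0,0,0,0]]]}}

```text
time: 34.3
tool_pos: [0.5894, 0.2428, 0.026]
tool_rot: [0.0, 0.196, 0.981, 0.0]
contact_force: [-0.8, -0.3, -1.5]
gripper_width: 0.676
grasp_force: 64.3
```

{"name": "servo_tool", "arguments": {"deltas": [[[0,0,0,-0.001,0],[0,0,0,-0.0005,0],[0,0,0,0,0],[0,0,0,0,0],[74,0,0,0,0],[80,0,0,0,0],[83,0,0,0,0],[83,0,0,0,0]]]}}

```text
time: 35.1
tool_pos: [0.5892, 0.2427, 0.0242]
tool_rot: [-0.0, 0.196, 0.981, -0.0]
contact_force: [-0.5, -0.2, 0.3]
gripper_width: 0.83
grasp_force: 0.0
```

{"name": "servo_tool", "arguments": {"deltas": [[[83,0,0,0.01,0],[83,0,0,0.03,0],[83,0,0,0.04,0],[83,0,0,0.04,0],[83,-0.04,0,0.02,0],[83,-0.04,0,0.02,0],[83,-0.04,0.03,0,0],[83,-0.04,0.03,0,0]]]}}

```text
time: 35.9
tool_pos: [0.4287, 0.3032, 0.1866]
tool_rot: [0.001, 0.197, 0.98, 0.001]
contact_force: [-0.1, 0.1, -0.1]
gripper_width: 0.829
grasp_force: 0.0
```

{"name": "servo_tool", "arguments": {"deltas": [[[83,-0.03,0.035,0,0],[83,-0.03,0.035,0,0],[83,-0.03,0.035,0,0],[83,0,0,0,0],[83,0,0,0,0],[83,0,0,0,0],[83,0,0,0,0],[83,0,0,0,0]]]}}

```text
time: 36.7
tool_pos: [0.3402, 0.407, 0.1845]
tool_rot: [0.0, 0.197, 0.98, -0.0]
contact_force: [1.0, -0.4, -0.3]
gripper_width: 0.826
grasp_force: 0.0
```

Run:
```python
from h import *
t=manip.state()["tool_pos"];print(t)
for n in("side","scene"):
  f=cam(n);P=cloud(f).reshape(-1,3); save(f,n+"8.png")
  for k,x,y,r,a,b in(("dish2",.574,.333,.04,.02,.035),("dish1",.589,.2424,.04,.02,.035),("potA",.571,-.321,.04,.057,.075),("potB",.5797,-.245,.04,.057,.075),("tube",.624,.005,.04,.1,.115),("timer",.439,.1865,.05,.01,.03)):
    m=(np.hypot(P[:,0]-x,P[:,1]-y)<r)&(P[:,2]>a)&(P[:,2]<b)
    if m.sum()>9: print(n,k,m.sum(),cv2.minAreaRect((P[m,:2]*1000).astype(np.float32))[:2],np.median(P[m,2]))
```

```text
[0.34020884 0.40701394 0.18448183]
side dish2 977 ((576.4473876953125, 334.6951599121094), (59.000152587890625, 58.91667175292969)) 0.028331188541382613
side dish1 793 ((590.0408935546875, 245.89718627929688), (58.32587814331055, 59.2216682434082)) 0.02824116559660328
side potA 154 ((572.0797729492188, -317.900390625), (41.93138885498047, 42.33740234375)) 0.06347871042601966
side potB 174 ((580.2637329101562, -240.60064697265625), (40.050819396972656, 42.666805267333984)) 0.06357003595287691
side tube 139 ((623.0330200195312, 6.928118705749512), (27.269594192504883, 31.757003784179688)) 0.10542154808980875
side timer 663 ((439.0039978027344, 188.11708068847656), (52.583091735839844, 53.76650619506836)) 0.015763455505411694
scene dish2 340 ((576.150390625, 329.130615234375), (59.66260528564453, 60.25537109375)) 0.02658718659380993
scene dish1 362 ((590.2195434570312, 241.03607177734375), (58.24315643310547, 61.22610092163086)) 0.026718747018205646
scene potA 346 ((572.4793090820312, -323.6399230957031), (43.69575500488281, 42.552040100097656)) 0.06263408942010984
scene potB 320 ((580.6376342773438, -245.64013671875), (43.397953033447266, 42.636474609375)) 0.0628421434599063
scene tube 132 ((623.9869384765625, 3.9010486602783203), (28.004911422729492, 28.483957290649414)) 0.10430651164944438
scene timer 287 ((439.224853515625, 184.92872619628906), (52.9571418762207, 53.50830841064453)) 0.014396582646730716
```

View pics/side8.png

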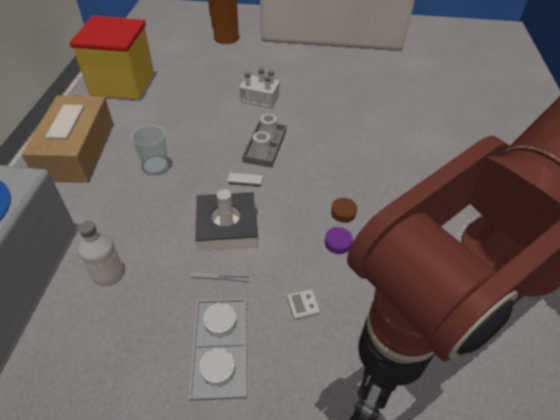

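All five pieces are in place: dishes at (219,318) and (217,365), pots at (268,125) and (262,142), tube at (225,205). The timer and forceps haven't moved, and the arm is clear. Handing in.

```bash
python3 -c "
from plant import manip
print(manip.job_done())"
```

```text
the job is handed in; nothing more can be done
None
```

I handed the job in at about 37 s: both dishes are in the tray, both pots in the rack and the tube in the warming box, each within a few millimetres of its target in the last camera check, with the timer and forceps where they were; the hand-in call returned no verdict.

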